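Press the bearing cap home in a tube-mixer drive unit

ROBOT

A 7-joint arm with a two-finger parallel gripper is mounted at the origin on the work surface. World frame = base frame: x ahead of the robot, y to its left, z up, the work surface at z = 0. Lengths are in m, angles in rad, forces in N, time in s.
With the tool pointing down it reaches from about 0.35 to 0.9 m from the base axis. Payload 19.9 kg.
Tool frame: the origin (TCP) lies on the centre line of the jaws, within the pads' length; the fingertips stand 8 mm ahead of it and the grasp point (between the pads) lies 11 mm behind it; z points along the fingers, y is the line along which they close (so a half turn about z gives the same grasp; the last joint's range is limited). The gripper opens to 94 mm and grips with 3 to 60 N. Pads are 16 mm wide; open, the fingers measure 119 mm over their backs; the gripper's body (75 mm by 177 mm) begins 78 mm behind the grasp point.
Start: joints at [-1.29, 0.417, -0.01, 1.614, 0.005, 1.111, -0.053], TCP at [0.198, 0.593, 0.213] pointing down, gripper open.
Joint ranges: [-2.81, 2.81], [-0.39, 2.02], [-1.27, 1.25], [0.06, 2.57], [-1.19, 4.33], [0.19, 2], [-2.82, 2.82]. Speed limits (rad/s): [1.89, 1.89, 2.39, 2.39, 3.01, 3.01, 3.01].

INTERFACE

Orientations are given as a unit quaternion [w, x, y, z].
In Python, from cell import readout, imaging, workorder gives the robot as it stands. The module is installed in compiled form; this text tells all that it offers.
- The arm moves only by the tool arm_command, never from a script. Its argument "targets" is one flat list of numbers, 7 for each row, row after row: the shift along the world's x, y, z in m, then the turn, a rotation vector about the world's x, y, z in rad, then the opening, from -1 (shut) to 1 (fully open). In form: [tx, ty, tz, ax, ay, az, hand, tx, ty, tz, ax, ay, az, hand, ...]. A call has 1 to 12 rows; each row is the pose to reach, as a shift and turn from the pose commanded when the call began; what a row does not reach only later rows make up. A row lasts 1/8 s, in which the tool goes at most 62.5 mm and 10.7 degrees, less where a joint would pass 70% of its speed; a pose out of reach is approached as far as the arm can. A call with a gripper value outside its range is refused whole. The fingers move at their own pace and stop on an object; "force" is the grip in N (left out, the last holds). Time passes only in rows, so rows that repeat a pose let the fingers close. It gives the time, the measured TCP pose, the force, the opening and the grip force at its end, in the units of the state.
- readout.get_state(): the state, without advancing time (a new reading comes with each control period).
- imaging.grab_frame(name): name is "side" or "top" or "wrist"; returns a dict with "frame" (480x640x3 uint8, red, green, blue), "vfov" (degrees; the focal length in pixels is half the picture's height over the tangent of half this angle, whatever the lens; pixels are square), "cx", "cy" (the principal point, pixels), "R" (3x3) and "t" (3): a world point X has camera coordinates R X + t; the wrist camera has in their place "tool_from_camera" (4x4, takes a point from camera to tool coordinates, whose origin is the TCP and whose axes are the flange's). Camera axes: x right, y down, z forward; pixel columns grow to the right and rows downward; lengths in m; the calibration is good to about 2 mm. A picture is of the moment at which its call begins: read the wrist's pose just before it. There is no depth.
- workorder.finish_job(): hands the job in; it is judged then, once.
The state is a dict: "time": time; "joints": joint angles; "qvel": joint speeds; "joint_torque": joint torques, N m; "tool_pos": TCP position; "tcp_rot": TCP orientation; "contact_force": force on the tool from outside, world axes, zero at the start; "torque": the same for the moment, N m; "gripper_width": opening from 0.0 (shut) to 1.0 (fully open); "grip_force": force on a finger pad.
Only numpy, scipy, OpenCV 4.12 (cv2) and the standard library are available. Lean on these libraries where they do the work, as an engineer would, in place of code of your own. Each camera call takes 0.05 s, during which the arm holds its last target. There are 200 camera calls.

TASK

The bearing cap of the tube-mixer drive unit lies loose in the mouth of its recess: take the pusher out of its stand by the handle and, with the pusher only, press the cap straight down until it snaps fully home, then keep it pressed there with about 10 N for a good second so that its seal sets. The bearing under the cap must never feel more than 25 N. Afterwards put the pusher back in its stand, nose down as it was, let go, and leave the other things on the bench alone.

Things in the scene. Friction and masses are not known exactly. Their poses are not given: they have to be found in the camera images.
- unit: drive unit, fixed to the bench: white box 150 x 130 x 60 mm (x, y, z) with a grey key strip at the -x end of its flat deck; origin under its centre, z up. In the deck, centred 20 mm from the unit's centre along its +x (away from the keys), is a round recess 52 mm across and 13 mm deep
- seat (a point): centre of the recess floor, 47 mm above the bench, 13 mm below the deck; axes as the unit's. Four small sprung steel lugs stand 3 mm out of the recess wall, 9 mm above this floor
- cap: grey plastic bearing cap, 30 g: disc 50 mm across, 8.5 mm thick, bevelled edges, with a flat boss 32 mm across on top, 13 mm high in all; origin at the centre of its underside, z up. At the start it sits on the lugs, underside about 10 mm above the recess floor
- boss (a point): centre of the flat top of the cap's boss: 10 mm above the deck at the start, flush with it when home. Pressed here the cap resists with a force rising to some 7 to 17 N (friction varies) over the first 2 to 4 mm, then gives suddenly as the lugs slip over its rim, and stops hard on the recess floor, about 10 mm below its start; the lugs then keep it down
- pusher: hand pusher, 0.2 kg, upright, round about z: aluminium collar 46 mm across, 8 mm thick; above it a grey handle 26 mm across, 8 to 58 mm above the origin; below it a shank with a flat nose 24 mm across. Origin: centre of the collar's underside. The nose is screwed in or out, tight: its end is 58 to 74 mm below the origin, not measured, so the cap must be found by feel
- stand: white block 80 x 80 x 80 mm fixed to the bench, with an upright through hole 32 mm across in the centre; origin under its centre. The pusher hangs in it by its collar, nose in the hole
- stand_top (a point): centre of the mouth of the stand's hole, 80 mm above the bench; the pusher's origin is here when it is in its stand
- rack: bystander, fixed: white tube rack 160 x 70 x 50 mm (x, y, z), between the drive unit and the stand; origin under its centre
- tube0: bystander: sample tube with red cap standing in the rack, 18 mm across, 100 mm long; origin under its foot
- tube1: bystander: as tube0
- bottle: bystander: white bottle 54 mm across, 110 mm tall, standing in the middle of the bench; origin under its foot

How it is judged:
On the way, in this order (a step that is already met when the one before it is completed fails the run):
1. the pusher is lifted out of its stand (z of pusher in the frame of stand_top above 0.05 m), for 0.1 s.
2. the cap is home and kept pressed by the pusher with more than 5 N for 0.7 s (z of cap in the frame of seat below 0.0018 m and horizontal distance between cap and seat below 0.003 m and angle between cap's own z axis and vertical below 0.06 rad and contact force between pusher and cap above 5 N), for 0.7 s.
At the end, for the whole second after the job is handed in: the cap is home in the recess: underside within 1.8 mm of the recess floor, within 3 mm of its centre, tilted less than 0.06 rad; the pusher hangs at rest and upright in its stand, collar on the stand (origin within 4 mm in height and 10 mm sideways of the hole's mouth, tilt under 0.1 rad) (z of cap in the frame of seat below 0.0018 m and horizontal distance between cap and seat below 0.003 m and angle between cap's own z axis and vertical below 0.06 rad and horizontal distance between pusher and stand_top below 0.01 m and z of pusher in the frame of stand_top between -0.004 and 0.004 m and angle between pusher's own z axis and vertical below 0.1 rad and linear speed of pusher below 0.02 m/s); the robot touches nothing.
It fails at once if the pusher presses on the cap with more than 25 N (contact force between pusher and cap above 25 N).
It fails at once if the robot itself touches the cap (contact force between any of the fingers, the arm and cap above 0.3 N).
It fails at once if a bystander is pushed more than 15 mm (distance of any of tube0, tube1, bottle from where it was at the start of the episode above 0.015 m).
It also fails if it takes over 67 s, if anything falls off the work surface, if the arm or the gripper's body presses on something with over 40 N, if the wrist force passes 120 N, or if a joint passes its speed limit or range.

## Working session

There is one attempt and no reset: what is moved stays moved. The work goes in short steps, Python scripts to look and compute and a tool call to move; the robot and the scene stay as the last step left them, time stands still between calls to the robot, and variables do not carry over. Pictures are saved under pics/ and viewed, at most 10 in all, crops included, and the job is handed in when it is done.

Besides the shell and the picture viewer there is one more tool, called after "Emit:" by a JSON object that holds its "name" and its "arguments", one argument or row to a line. arm_command: Moves the arm, as the interface text tells. Its arguments: {"type":"object","properties":{"targets":{"type":"array"},"force":{"type":"number"}},"required":["targets"]}

```bash
mkdir -p pics
cat > h.py <<'E'
import numpy as np, cv2
from cell import readout, imaging, workorder
from scipy.spatial.transform import Rotation as Ro
def cam(n):
    s=readout.get_state(); f=imaging.grab_frame(n); im=f["frame"]; fl=im.shape[0]/2/np.tan(np.radians(f["vfov"])/2)
    if n=="wrist":
        q=s["tcp_rot"]; T=np.eye(4); T[:3,:3]=Ro.from_quat([q[1],q[2],q[3],q[0]]).as_matrix(); T[:3,3]=s["tool_pos"]
        M=T@np.array(f["tool_from_camera"]); A=M[:3,:3]; c=M[:3,3]
    else:
        A=np.array(f["R"]).T; c=-A@np.array(f["t"])
    return dict(im=im,fl=fl,cx=f["cx"],cy=f["cy"],A=A,c=c)
def ray(k,u,v): 
    d=k["A"]@np.array([(u-k["cx"])/k["fl"],(v-k["cy"])/k["fl"],1]); return d
def onz(k,u,v,z):
    d=ray(k,u,v); return k["c"]+d*(z-k["c"][2])/d[2]
def proj(k,X):
    p=k["A"].T@(np.array(X)-k["c"]); return p[:2]/p[2]*k["fl"]+[k["cx"],k["cy"]]
def save(k,n): cv2.imwrite("pics/"+n+".png",cv2.cvtColor(k["im"],cv2.COLOR_RGB2BGR))
E
python3 - <<'E'
from h import *
import pickle
for n in("top","side","wrist"):
    k=cam(n); save(k,n+"0"); pickle.dump(k,open(n+".pkl","wb")); print(n,k["c"].round(3),k["fl"],k["cx"],k["cy"],k["A"].round(2).tolist())
print(readout.get_state())
E
```

```text
top [ 0.502 -0.005  0.825] 496.3723095557986 322.1508830114939 238.365829419097 [[0.01, -1.0, 0.06], [-1.0, -0.01, -0.01], [0.01, -0.06, -1.0]]
side [0.315 0.521 0.588] 527.5806941156408 320.18873360103925 242.30480985261755 [[-0.89, -0.3, 0.34], [-0.45, 0.57, -0.69], [0.01, -0.77, -0.64]]
wrist [0.123 0.619 0.385] 393.5404567306903 319.0447245552444 232.32124224073758 [[0.32, 0.91, 0.26], [0.95, -0.3, -0.09], [-0.0, 0.28, -0.96]]
{'time': 0.15, 'joints': array([-1.28951249,  0.41780274, -0.01031872,  1.61399732,  0.00467304,
        1.1106987 , -0.05300316]), 'qvel': array([-3.78975973e-04,  9.15422834e-05,  6.16372053e-04, -2.07400693e-03,
        8.89350675e-04, -9.66156676e-05, -1.74637717e-03]), 'joint_torque': array([ 2.12068066e-03, -8.51535201e+01,  6.38934262e-01, -4.26137173e+01,
       -4.88930871e-02,  1.71748671e-02,  5.96921996e-05]), 'tool_pos': array([0.19816191, 0.59247596, 0.21300642]), 'tcp_rot': array([-4.84717313e-05,  1.60688855e-01,  9.87005014e-01, -4.38335350e-04]), 'contact_force': array([-0.12614904, -0.24125153,  0.11286103]), 'torque': array([ 0.03414067, -0.00443432,  0.01288097]), 'grip_force': 0.0, 'gripper_width': 0.9988238798998037}
```

View pics/top0.png

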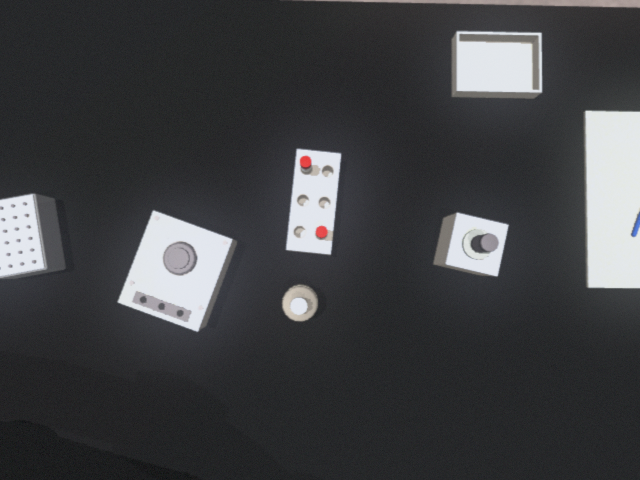

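View pics/side0.png

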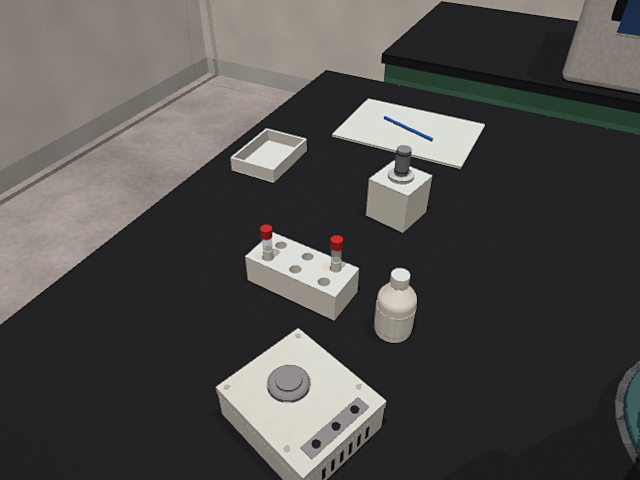

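Top view: cap boss about (179,258), handle top about (489,242), stand top about (457–508, 213–276), rack (287–341, 149–254), bottle (300,303). Side view: boss about (290,377), handle top about (403,150).

Run:
```python
from h import *
import pickle
k=pickle.load(open("top.pkl","rb")); s=pickle.load(open("side.pkl","rb"))
g=k["im"].max(2).astype(np.uint8)
def blob(g,lo,hi,box,kern=3):
    x0,y0,x1,y1=box; m=cv2.inRange(g[y0:y1,x0:x1],lo,hi); m=cv2.morphologyEx(m,cv2.MORPH_OPEN,np.ones((kern,kern)))
    cs,_=cv2.findContours(m,cv2.RETR_EXTERNAL,cv2.CHAIN_APPROX_NONE); c=max(cs,key=cv2.contourArea)
    return c+[x0,y0]
# cap: dark grey disc
c=blob(g,60,180,(155,235,205,282)); e=cv2.fitEllipse(c); print("cap",e, onz(k,*e[0],.0655))
c=blob(g,60,140,(475,225,505,258)); e=cv2.minAreaRect(c);print("handle",cv2.boundingRect(c),e)
# deck/stand tops: bright quads
for nm,box,z in(("deck",(110,205,245,335),.06),("stand",(430,205,515,285),.08)):
    c=blob(g,195,255,box); r=cv2.minAreaRect(cv2.convexHull(c)); print(nm,r)
    P=np.array([onz(k,*p,z)[:2] for p in cv2.boxPoints(r)]); print(P.round(4).tolist(),P.mean(0).round(4),[np.linalg.norm(P[i]-P[i-1]).round(4) for i in range(4)], np.degrees(np.arctan2(*(P[1]-P[0])[::-1])).round(1))
print("handle top if disc at (489.5,242)",onz(k,489.5,242,.138), "side",onz(s,403,150,.138))
print("boss side",onz(s,290,377,.07),"top",onz(k,179,258,.07))
print("rack",[onz(k,*p,.05)[:2].round(3).tolist() for p in((297,149),(341,153),(331,254),(287,250))],"tubes",[onz(k,*p,.11)[:2].round(3).tolist() for p in((306,161),(322,232))],"bottle",onz(k,300,305,.1))
print(g[235:250,480:500:3]);
```

```text
cap ((179.65419006347656, 257.899658203125), (32.54996871948242, 33.40178680419922), 61.72487258911133) [0.51140654 0.20191139 0.0655    ]
handle (475, 235, 12, 18) ((480.5, 243.5), (17.0, 11.0), 90.0)
deck ((174.78082275390625, 270.4178161621094), (84.6207504272461, 99.01681518554688), 20.556045532226562)
[[0.4431, 0.2953], [0.5859, 0.2473], [0.5418, 0.1243], [0.3997, 0.1737]] [0.4926 0.2102] [np.float64(0.1291), np.float64(0.1506), np.float64(0.1306), np.float64(0.1504)] -18.6
stand ((476.64703369140625, 244.08824157714844), (53.14796829223633, 53.03950119018555), 12.528807640075684)
[[0.5073, -0.1997], [0.5858, -0.2171], [0.5695, -0.2959], [0.4911, -0.2779]] [ 0.5384 -0.2477] [np.float64(0.0799), np.float64(0.0804), np.float64(0.0804), np.float64(0.0804)] -12.6
handle top if disc at (489.5,242) [ 0.53860004 -0.24672066  0.138     ] side [ 0.53683758 -0.23798846  0.138     ]
boss side [0.50865916 0.20341015 0.07      ] top [0.5111834 0.2016663 0.07     ]
rack [[0.686, 0.027], [0.681, -0.043], [0.521, -0.029], [0.526, 0.04]] tubes [[0.654, 0.011], [0.551, -0.014]] bottle [0.44513521 0.01654428 0.1       ]
[[ 98  94 147 152 153 208 236]
 [ 73 120 155 153 151 173 236]
 [ 71 146 155 154 153 152 235]
 [ 74 154 155 152 152 148 231]
 [ 79 158 154 153 153 153 217]
 [ 86 160 158 155 151 149 206]
 [ 92 158 156 154 153 150 195]
 [ 96 157 159 157 154 151 185]
 [ 94 161 159 156 153 150 188]
 [ 84 159 158 156 154 150 198]
 [ 76 161 157 155 155 149 213]
 [ 71 157 157 156 154 151 226]
 [ 69 150 157 155 155 152 233]
 [ 71 121 159 156 155 160 234]
 [ 74  83 153 155 153 195 235]]
```

Emit:
{"name": "arm_command", "arguments": {
  "targets": [0.313,-0.391,0.02,0,0,0,1,0.313,-0.391,0.02,0,0,0,1,0.313,-0.391,0.02,0,0,0,1,0.313,-0.391,0.02,0,0,0,1,0.313,-0.391,0.02,0,0,0,1,0.313,-0.391,0.02,0,0,0,1,0.313,-0.391,0.02,0,0,0,1,0.313,-0.391,0.02,0,0,0,1,0.313,-0.391,0.02,0,0,0,1,0.313,-0.391,0.02,0,0,0,1,0.313,-0.391,0.02,0,0,0,1,0.313,-0.391,0.02,0,0,0,1],
  "force": 50
}}

```text
time: 1.65
tool_pos: [0.5107, 0.2027, 0.2334]
tcp_rot: [-0.0, 0.16, 0.987, 0.0]
contact_force: [-0.1, -0.2, -0.1]
gripper_width: 1.001
grip_force: 0.0
```

Run:
```python
from h import *
import pickle
s=readout.get_state(); print(s["time"],s["tool_pos"],s["tcp_rot"],s["joints"].round(2))
k=cam("wrist"); save(k,"w1"); pickle.dump(k,open("w1.pkl","wb")); print("proj boss",proj(k,[.511,.202,.07]))
```

```text
1.65 [0.51068677 0.20268431 0.23339089] [-1.06983056e-04  1.59848789e-01  9.87141506e-01  2.54271597e-05] [-0.64  0.27  0.24  1.79 -0.07  1.1   0.88]
proj boss [317.78528744 214.514394  ]
```

View pics/w1.png

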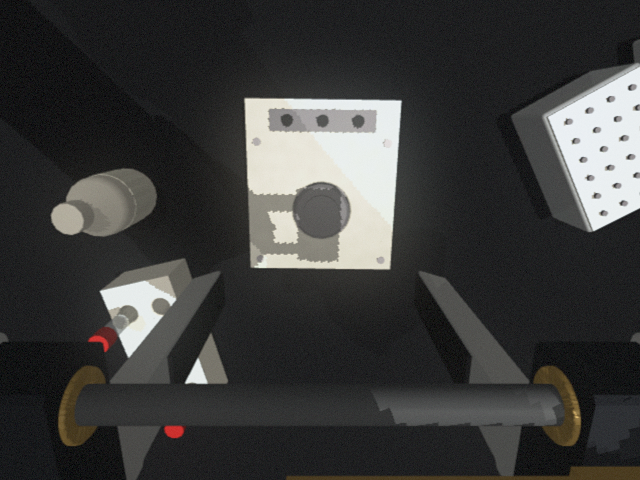

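Wrist view: deck corners about (245,98), (401,100), (390,269), (250,268); cap at (321,210), boss slightly above centre.

Run:
```python
from h import *
import pickle
k=pickle.load(open("w1.pkl","rb")); g=k["im"].max(2)
m=cv2.inRange(g[170:250,285:358],0,130); m=cv2.morphologyEx(m,cv2.MORPH_OPEN,np.ones((9,9)))
for lo in (100,): 
    cs,_=cv2.findContours(m,cv2.RETR_EXTERNAL,cv2.CHAIN_APPROX_NONE)
    for c in cs: print(cv2.contourArea(c),(np.array(cv2.minEnclosingCircle(c)[0])+[285,170]),cv2.minEnclosingCircle(c)[1])
for p in ((321,210),(320.5,210.5)): print(onz(k,*p,.0655)[:2],onz(k,*p,.07)[:2])
P=np.array([onz(k,*p,.06)[:2] for p in((245,98),(401,100),(390,269),(250,268))]); print(P.round(4).tolist(), P.mean(0)); u=P[3]+P[2]-P[0]-P[1]; print(P.mean(0)+.02*u/np.linalg.norm(u))
```

```text
2090.0 [319.58120346 210.80132675] 28.69356346130371
[0.50902472 0.20563642] [0.50804986 0.20593882]
[0.50931476 0.20507486] [0.50833605 0.2053847 ]
[[0.3998, 0.1753], [0.4423, 0.2979], [0.5844, 0.2488], [0.542, 0.1247]] [0.49212936 0.21166796]
[0.51100333 0.20505182]
```

Emit:
{"name": "arm_command", "arguments": {
  "targets": [0.028,-0.45,0,0,0,0,1,0.028,-0.45,0,0,0,0,1,0.028,-0.45,0,0,0,0,1,0.028,-0.45,0,0,0,0,1,0.028,-0.45,0,0,0,0,1,0.028,-0.45,0,0,0,0,1,0.028,-0.45,0,0,0,0,1,0.028,-0.45,0,0,0,0,1,0.028,-0.45,0,0,0,0,1,0.028,-0.45,0,0,0,0,1,0.028,-0.45,0,0,0,0,1]
}}

```text
time: 3.08
tool_pos: [0.5397, -0.2467, 0.2335]
tcp_rot: [0.0, 0.16, 0.987, 0.0]
contact_force: [-0.7, 0.7, -0.3]
gripper_width: 1.001
grip_force: 0.0
```

Run:
```python
from h import *
import pickle
s=readout.get_state(); print(s["time"],s["tool_pos"],s["tcp_rot"],s["joints"].round(2))
k=cam("wrist"); save(k,"w2"); pickle.dump(k,open("w2.pkl","wb")); print("proj handle top, base",proj(k,[.5385,-.2475,.138]),proj(k,[.5385,-.2475,.08]))
```

```text
3.075 [ 0.53965091 -0.2466672   0.23354859] [1.03646850e-04 1.59629866e-01 9.87176900e-01 2.50201572e-04] [ 0.    0.37  0.48  1.69 -0.19  1.13  1.79]
proj handle top, base [316.52462607 234.90443554] [316.94184987 215.60826064]
```

View pics/w2.png

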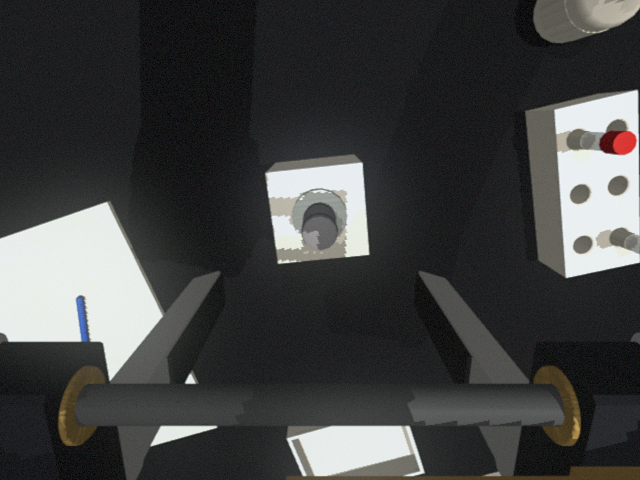

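Handle top at about (319.5,233); stand top corners about (266,172), (362,162), (369,255), (277,264).

Run:
```python
from h import *
import pickle
k=pickle.load(open("w2.pkl","rb"))
P=np.array([onz(k,*p,.08)[:2] for p in((266,172),(362,162),(369,255),(277,264))]); print(P.mean(0),onz(k,319.5,233,.138))
```

```text
[ 0.53825148 -0.24603149] [ 0.53783183 -0.2450588   0.138     ]
```

Emit:
{"name": "arm_command", "arguments": {
  "targets": [-0.0015,0,-0.05,0,0,0,1,-0.0015,0,-0.09,0,0,0,1,-0.0015,0,-0.12,0,0,0,1,-0.0015,0,-0.135,0,0,0,1,-0.0015,0,-0.135,0,0,0,1,-0.0015,0,-0.135,0,0,0,0,-0.0015,0,-0.135,0,0,0,-0.5,-0.0015,0,-0.135,0,0,0,-1,-0.0015,0,-0.135,0,0,0,-1,-0.0015,0,-0.135,0,0,0,-1,-0.0015,0,-0.135,0,0,0,-1,-0.0015,0,-0.135,0,0,0,-1],
  "force": 50
}}

```text
time: 4.62
tool_pos: [0.5378, -0.2482, 0.0984]
tcp_rot: [0.0, 0.161, 0.987, 0.0]
contact_force: [-0.1, 1.9, -0.4]
gripper_width: 0.29
grip_force: 0.7
```

Emit:
{"name": "arm_command", "arguments": {
  "targets": [0,0,0,0,0,0,-1,0,0,0,0,0,0,-1,0,0,0,0,0,0,-1,0,0,0,0,0,0,-1]
}}

```text
time: 5.12
tool_pos: [0.5378, -0.2483, 0.0984]
tcp_rot: [0.0, 0.161, 0.987, -0.0]
contact_force: [1.0, 0.6, 0.4]
gripper_width: 0.27
grip_force: 50.0
```

Emit:
{"name": "arm_command", "arguments": {
  "targets": [0,0,0.01,0,0,0,-1,0,0,0.03,0,0,0,-1,0,0,0.06,0,0,0,-1,0,0,0.1,0,0,0,-1,0,0,0.14,0,0,0,-1,0,0,0.14,0,0,0,-1,0,0,0.14,0,0,0,-1]
}}

```text
time: 6.0
tool_pos: [0.5375, -0.2481, 0.2385]
tcp_rot: [0.0, 0.161, 0.987, 0.0]
contact_force: [-0.6, 0.4, -2.8]
gripper_width: 0.272
grip_force: 50.0
```

Run:
```python
from h import *
import pickle
s=readout.get_state(); print(s["time"],s["tool_pos"],s["tcp_rot"],s["contact_force"],s["torque"])
k=cam("side"); im=k["im"][20:260,280:520]; cv2.imwrite("pics/s1.png",cv2.resize(im,None,fx=2.4,fy=2.4)[:,:,::-1])
pickle.dump(k,open("s1.pkl","wb"))
p=s["tool_pos"]; print([proj(k,p+[0,0,d]).round(1).tolist() for d in(-.018,-.018-.058,-.018-.074)])
```

```text
6.0 [ 0.53748462 -0.24814001  0.23851406] [2.31905909e-05 1.60702747e-01 9.87002849e-01 5.68808364e-05] [-0.55342004  0.37821568 -2.78383583] [ 0.02061678  0.00266856 -0.04883723]
[[410.6, 101.5], [406.4, 134.2], [405.3, 142.7]]
```

View pics/s1.png

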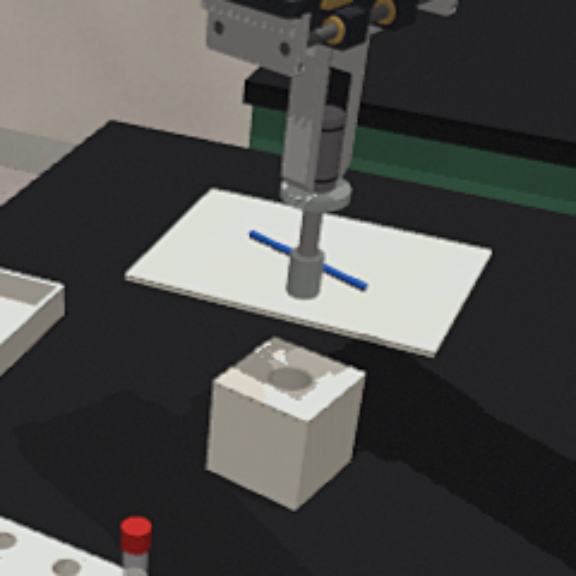

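Pusher hangs straight in the fingers, out of the stand; nose end at about full-image (407,141), i.e. ~70 mm below the collar.

Emit:
{"name": "arm_command", "arguments": {
  "targets": [-0.002,0.04,0,0,0,0,-1,-0.0275,0.452,0,0,0,0,-1,-0.0275,0.452,0,0,0,0,-1,-0.0275,0.452,0,0,0,0,-1,-0.0275,0.452,0,0,0,0,-1,-0.0275,0.452,0,0,0,0,-1,-0.0275,0.452,0,0,0,0,-1,-0.0275,0.452,0,0,0,0,-1,-0.0275,0.452,0,0,0,0,-1,-0.0275,0.452,0,0,0,0,-1,-0.0275,0.452,-0.03,0,0,0,-1,-0.0275,0.452,-0.06,0,0,0,-1]
}}

```text
time: 7.55
tool_pos: [0.5106, 0.2021, 0.1777]
tcp_rot: [0.0, 0.162, 0.987, -0.0]
contact_force: [0.7, 0.5, -2.8]
gripper_width: 0.271
grip_force: 50.0
```

Run:
```python
from h import *
import pickle
s=readout.get_state(); print(s["time"],s["tool_pos"],s["tcp_rot"],s["contact_force"],s["torque"])
k=cam("side"); im=k["im"][260:460,170:420]; cv2.imwrite("pics/s2.png",cv2.resize(im,None,fx=2.4,fy=2.4)[:,:,::-1])
```

```text
7.55 [0.51056925 0.20207674 0.17770199] [ 2.38393267e-04  1.61762506e-01  9.86829685e-01 -8.60983332e-05] [ 0.67757713  0.48659458 -2.80211457] [ 0.02497591 -0.03875345  0.00236393]
```

View pics/s2.png

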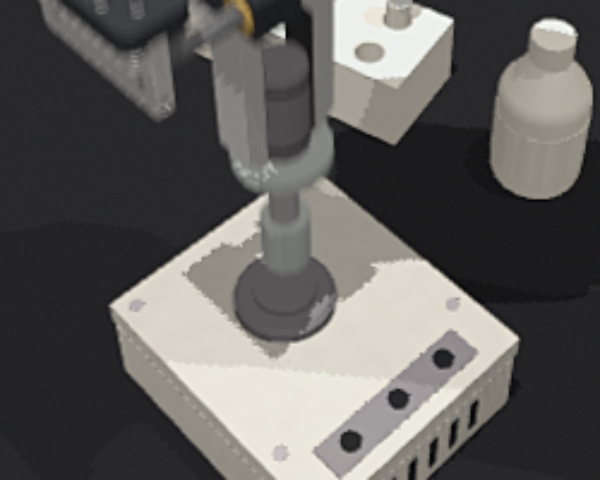

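Nose bottom at crop (286,268) sits centred over the boss (286,290), some 20 mm above it. I'll approach by feel.

Emit:
{"name": "arm_command", "arguments": {
  "targets": [0,0.0015,-0.004,0,0,0,-1,0,0.0015,-0.008,0,0,0,-1,0,0.0015,-0.012,0,0,0,-1,0,0.0015,-0.012,0,0,0,-1,0,0.0015,-0.012,0,0,0,-1]
}}

```text
time: 8.22
tool_pos: [0.5104, 0.2052, 0.1667]
tcp_rot: [0.0, 0.161, 0.987, 0.0]
contact_force: [-0.3, 0.6, -2.5]
gripper_width: 0.272
grip_force: 50.0
```

Emit:
{"name": "arm_command", "arguments": {
  "targets": [0,0,-0.001,0,0,0,-1,0,0,-0.002,0,0,0,-1,0,0,-0.003,0,0,0,-1,0,0,-0.003,0,0,0,-1,0,0,-0.003,0,0,0,-1]
}}

```text
time: 8.85
tool_pos: [0.5102, 0.2052, 0.1634]
tcp_rot: [-0.0, 0.161, 0.987, -0.0]
contact_force: [0.2, 0.2, -2.1]
gripper_width: 0.273
grip_force: 50.0
```

Emit:
{"name": "arm_command", "arguments": {
  "targets": [0,0,-0.001,0,0,0,-1,0,0,-0.002,0,0,0,-1,0,0,-0.002,0,0,0,-1,0,0,-0.002,0,0,0,-1]
}}

```text
time: 9.35
tool_pos: [0.5103, 0.2052, 0.1614]
tcp_rot: [0.0, 0.161, 0.987, -0.0]
contact_force: [0.2, 0.4, -1.5]
gripper_width: 0.27
grip_force: 50.0
```

Emit:
{"name": "arm_command", "arguments": {
  "targets": [0,0,-0.001,0,0,0,-1,0,0,-0.002,0,0,0,-1,0,0,-0.002,0,0,0,-1,0,0,-0.002,0,0,0,-1]
}}

```text
time: 9.85
tool_pos: [0.5103, 0.2052, 0.1594]
tcp_rot: [0.0, 0.161, 0.987, -0.0]
contact_force: [-0.3, -0.2, -1.5]
gripper_width: 0.27
grip_force: 50.0
```

Emit:
{"name": "arm_command", "arguments": {
  "targets": [0,0,-0.001,0,0,0,-1,0,0,-0.001,0,0,0,-1,0,0,-0.001,0,0,0,-1]
}}

```text
time: 10.22
tool_pos: [0.5103, 0.2053, 0.1586]
tcp_rot: [0.0, 0.161, 0.987, 0.0]
contact_force: [0.5, 0.5, 0.5]
gripper_width: 0.267
grip_force: 50.0
```

Emit:
{"name": "arm_command", "arguments": {
  "targets": [0,0,-0.001,0,0,0,-1,0,0,-0.001,0,0,0,-1,0,0,-0.001,0,0,0,-1]
}}

```text
time: 10.6
tool_pos: [0.5106, 0.2053, 0.1581]
tcp_rot: [0.0, 0.161, 0.987, 0.0]
contact_force: [-2.2, 0.2, 9.1]
gripper_width: 0.271
grip_force: 50.0
```

Emit:
{"name": "arm_command", "arguments": {
  "targets": [0,0,-0.0004,0,0,0,-1,0,0,-0.0004,0,0,0,-1,0,0,-0.0004,0,0,0,-1]
}}

```text
time: 10.98
tool_pos: [0.5108, 0.2054, 0.1578]
tcp_rot: [0.001, 0.161, 0.987, 0.0]
contact_force: [-1.0, -0.4, 10.3]
gripper_width: 0.268
grip_force: 50.0
```

Emit:
{"name": "arm_command", "arguments": {
  "targets": [0,0,-0.0003,0,0,0,-1,0,0,-0.0003,0,0,0,-1,0,0,-0.0003,0,0,0,-1]
}}

```text
time: 11.35
tool_pos: [0.5108, 0.2054, 0.1575]
tcp_rot: [0.001, 0.161, 0.987, 0.0]
contact_force: [-1.9, -1.8, 11.2]
gripper_width: 0.265
grip_force: 50.0
```

Emit:
{"name": "arm_command", "arguments": {
  "targets": [0,0,-0.0004,0,0,0,-1,0,0,-0.0004,0,0,0,-1,0,0,-0.0004,0,0,0,-1]
}}

```text
time: 11.72
tool_pos: [0.5106, 0.2054, 0.1567]
tcp_rot: [0.0, 0.161, 0.987, 0.0]
contact_force: [0.2, -0.2, 5.1]
gripper_width: 0.267
grip_force: 50.0
```

Emit:
{"name": "arm_command", "arguments": {
  "targets": [0,0,-0.0004,0,0,0,-1,0,0,-0.0004,0,0,0,-1,0,0,-0.0004,0,0,0,-1]
}}

```text
time: 12.1
tool_pos: [0.5105, 0.2053, 0.1561]
tcp_rot: [0.0, 0.161, 0.987, 0.0]
contact_force: [0.8, 1.0, 4.7]
gripper_width: 0.273
grip_force: 50.0
```

Emit:
{"name": "arm_command", "arguments": {
  "targets": [0,0,-0.0004,0,0,0,-1,0,0,-0.0008,0,0,0,-1,0,0,-0.0008,0,0,0,-1]
}}

```text
time: 12.48
tool_pos: [0.5101, 0.2052, 0.1549]
tcp_rot: [-0.0, 0.161, 0.987, -0.0]
contact_force: [1.0, 1.5, 0.5]
gripper_width: 0.271
grip_force: 50.0
```

Emit:
{"name": "arm_command", "arguments": {
  "targets": [0,0,-0.0004,0,0,0,-1,0,0,-0.0008,0,0,0,-1,0,0,-0.0008,0,0,0,-1]
}}

```text
time: 12.85
tool_pos: [0.5101, 0.2052, 0.1542]
tcp_rot: [-0.0, 0.161, 0.987, -0.0]
contact_force: [1.1, 0.5, -0.2]
gripper_width: 0.27
grip_force: 50.0
```

Emit:
{"name": "arm_command", "arguments": {
  "targets": [0,0,-0.0005,0,0,0,-1,0,0,-0.001,0,0,0,-1,0,0,-0.001,0,0,0,-1]
}}

```text
time: 13.22
tool_pos: [0.5102, 0.2051, 0.1532]
tcp_rot: [-0.0, 0.161, 0.987, -0.0]
contact_force: [0.3, 0.6, -0.4]
gripper_width: 0.268
grip_force: 50.0
```

Emit:
{"name": "arm_command", "arguments": {
  "targets": [0,0,-0.0005,0,0,0,-1,0,0,-0.001,0,0,0,-1,0,0,-0.001,0,0,0,-1]
}}

```text
time: 13.6
tool_pos: [0.5102, 0.2052, 0.1522]
tcp_rot: [-0.0, 0.161, 0.987, -0.0]
contact_force: [0.6, -0.7, -2.3]
gripper_width: 0.27
grip_force: 50.0
```

Emit:
{"name": "arm_command", "arguments": {
  "targets": [0,0,-0.0005,0,0,0,-1,0,0,-0.001,0,0,0,-1,0,0,-0.001,0,0,0,-1]
}}

```text
time: 13.98
tool_pos: [0.5101, 0.2051, 0.1511]
tcp_rot: [-0.0, 0.161, 0.987, -0.0]
contact_force: [-0.2, 0.1, -1.6]
gripper_width: 0.269
grip_force: 50.0
```

Emit:
{"name": "arm_command", "arguments": {
  "targets": [0,0,-0.0003,0,0,0,-1,0,0,-0.0006,0,0,0,-1,0,0,-0.0006,0,0,0,-1]
}}

```text
time: 14.35
tool_pos: [0.5102, 0.2052, 0.1507]
tcp_rot: [-0.0, 0.161, 0.987, -0.0]
contact_force: [1.1, 0.5, -1.7]
gripper_width: 0.272
grip_force: 50.0
```

Cap has given; creep on to the floor.

Emit:
{"name": "arm_command", "arguments": {
  "targets": [0,0,-0.0003,0,0,0,-1,0,0,-0.0006,0,0,0,-1,0,0,-0.0006,0,0,0,-1]
}}

```text
time: 14.72
tool_pos: [0.5102, 0.2052, 0.1501]
tcp_rot: [-0.0, 0.161, 0.987, -0.0]
contact_force: [0.3, 0.3, -1.9]
gripper_width: 0.27
grip_force: 50.0
```

Emit:
{"name": "arm_command", "arguments": {
  "targets": [0,0,-0.0003,0,0,0,-1,0,0,-0.0006,0,0,0,-1,0,0,-0.0006,0,0,0,-1]
}}

```text
time: 15.1
tool_pos: [0.5102, 0.2052, 0.1495]
tcp_rot: [-0.0, 0.161, 0.987, -0.0]
contact_force: [-0.9, 0.1, -1.2]
gripper_width: 0.271
grip_force: 50.0
```

Emit:
{"name": "arm_command", "arguments": {
  "targets": [0,0,-0.0003,0,0,0,-1,0,0,-0.0004,0,0,0,-1,0,0,-0.0004,0,0,0,-1]
}}

```text
time: 15.48
tool_pos: [0.5102, 0.2052, 0.1491]
tcp_rot: [-0.0, 0.161, 0.987, -0.0]
contact_force: [0.0, 1.1, -1.4]
gripper_width: 0.268
grip_force: 50.0
```

Emit:
{"name": "arm_command", "arguments": {
  "targets": [0,0,-0.0003,0,0,0,-1,0,0,-0.0004,0,0,0,-1,0,0,-0.0004,0,0,0,-1]
}}

```text
time: 15.85
tool_pos: [0.5103, 0.2052, 0.1489]
tcp_rot: [0.0, 0.161, 0.987, 0.0]
contact_force: [-1.0, -0.5, 1.9]
gripper_width: 0.27
grip_force: 50.0
```

Emit:
{"name": "arm_command", "arguments": {
  "targets": [0,0,-0.0003,0,0,0,-1,0,0,-0.0003,0,0,0,-1,0,0,-0.0003,0,0,0,-1]
}}

```text
time: 16.23
tool_pos: [0.5104, 0.2053, 0.1488]
tcp_rot: [0.0, 0.161, 0.987, 0.0]
contact_force: [-1.7, -0.8, 7.4]
gripper_width: 0.269
grip_force: 50.0
```

Emit:
{"name": "arm_command", "arguments": {
  "targets": [0,0,-0.0001,0,0,0,-1,0,0,-0.0001,0,0,0,-1,0,0,-0.0001,0,0,0,-1]
}}

```text
time: 16.6
tool_pos: [0.5105, 0.2052, 0.1488]
tcp_rot: [0.0, 0.161, 0.987, 0.0]
contact_force: [-2.3, -1.1, 8.1]
gripper_width: 0.266
grip_force: 50.0
```

Emit:
{"name": "arm_command", "arguments": {
  "targets": [0,0,0,0,0,0,-1,0,0,0,0,0,0,-1,0,0,0,0,0,0,-1,0,0,0,0,0,0,-1,0,0,0,0,0,0,-1,0,0,0,0,0,0,-1,0,0,0,0,0,0,-1,0,0,0,0,0,0,-1,0,0,0,0,0,0,-1,0,0,0,0,0,0,-1,0,0,0,0,0,0,-1,0,0,0,0,0,0,-1]
}}

```text
time: 18.1
tool_pos: [0.5105, 0.2052, 0.1488]
tcp_rot: [0.0, 0.161, 0.987, 0.0]
contact_force: [-2.3, -0.8, 8.2]
gripper_width: 0.267
grip_force: 50.0
```

Emit:
{"name": "arm_command", "arguments": {
  "targets": [0,0,0.002,0,0,0,-1,0,0,0.01,0,0,0,-1,0,0,0.04,0,0,0,-1,0,0,0.09,0,0,0,-1,0,0,0.09,0,0,0,-1,0,0,0.09,0,0,0,-1]
}}

```text
time: 18.85
tool_pos: [0.5099, 0.2052, 0.2379]
tcp_rot: [-0.0, 0.161, 0.987, -0.0]
contact_force: [0.8, -0.3, -3.2]
gripper_width: 0.27
grip_force: 50.0
```

Run:
```python
from h import *
s=readout.get_state(); print(s["time"],s["tool_pos"],s["contact_force"],s["torque"])
k=cam("side"); im=k["im"][220:460,170:420]; cv2.imwrite("pics/s3.png",cv2.resize(im,None,fx=2.4,fy=2.4)[:,:,::-1])
```

```text
18.85 [0.50993321 0.20516429 0.23788172] [ 0.83448029 -0.34062372 -3.18425559] [-0.06377531  0.00224235  0.01805996]
```

View pics/s3.png

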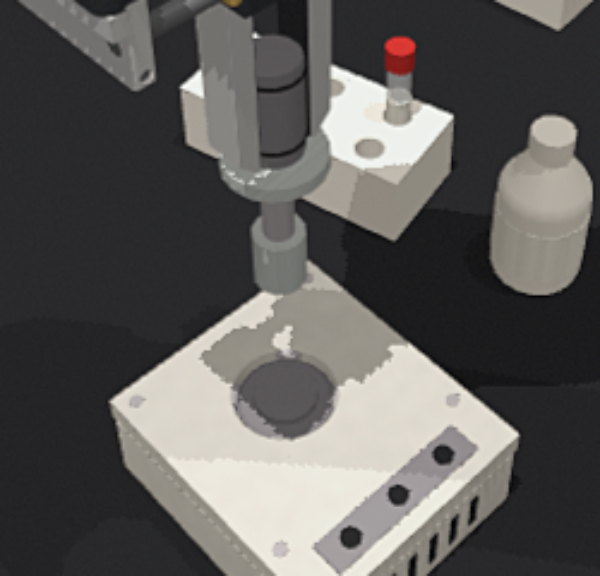

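Cap now lies flush in the recess at crop (287,393); pusher still straight and clear. Return to the stand.

Emit:
{"name": "arm_command", "arguments": {
  "targets": [0.002,-0.04,0,0,0,0,-1,0.0276,-0.4533,0,0,0,0,-1,0.0276,-0.4533,0,0,0,0,-1,0.0276,-0.4533,0,0,0,0,-1,0.0276,-0.4533,0,0,0,0,-1,0.0276,-0.4533,0,0,0,0,-1,0.0276,-0.4533,0,0,0,0,-1,0.0276,-0.4533,0,0,0,0,-1,0.0276,-0.4533,0,0,0,0,-1,0.0276,-0.4533,0,0,0,0,-1,0.0276,-0.4533,0,0,0,0,-1,0.0276,-0.4533,0,0,0,0,-1]
}}

```text
time: 20.4
tool_pos: [0.5381, -0.2472, 0.2383]
tcp_rot: [0.0, 0.16, 0.987, 0.0]
contact_force: [0.1, 0.7, -1.7]
gripper_width: 0.272
grip_force: 50.0
```

Emit:
{"name": "arm_command", "arguments": {
  "targets": [-0.0005,-0.0008,-0.03,0,0,0,-1,-0.0005,-0.0008,-0.06,0,0,0,-1,-0.0005,-0.0008,-0.075,0,0,0,-1,-0.0005,-0.0008,-0.09,0,0,0,-1,-0.0005,-0.0008,-0.09,0,0,0,-1]
}}

```text
time: 21.02
tool_pos: [0.5372, -0.2487, 0.1478]
tcp_rot: [-0.0, 0.161, 0.987, 0.0]
contact_force: [-0.6, 0.5, -2.4]
gripper_width: 0.27
grip_force: 50.0
```

Emit:
{"name": "arm_command", "arguments": {
  "targets": [0,0,-0.015,0,0,0,-1,0,0,-0.03,0,0,0,-1,0,0,-0.045,0,0,0,-1,0,0,-0.045,0,0,0,-1,0,0,-0.045,0,0,0,-1]
}}

```text
time: 21.65
tool_pos: [0.5375, -0.2491, 0.1035]
tcp_rot: [0.0, 0.161, 0.987, -0.0]
contact_force: [-0.2, -0.6, -2.3]
gripper_width: 0.272
grip_force: 50.0
```

Emit:
{"name": "arm_command", "arguments": {
  "targets": [0,0.0005,-0.0015,0,0,0,-1,0,0.0005,-0.003,0,0,0,-1,0,0.0005,-0.0045,0,0,0,-1,0,0.0005,-0.0045,0,0,0,-1,0,0.0005,-0.0045,0,0,0,-1]
}}

```text
time: 22.28
tool_pos: [0.5374, -0.2484, 0.0989]
tcp_rot: [0.0, 0.161, 0.987, -0.0]
contact_force: [0.3, 0.1, -3.3]
gripper_width: 0.27
grip_force: 50.0
```

Emit:
{"name": "arm_command", "arguments": {
  "targets": [0,0,-0.0005,0,0,0,-1,0,0,-0.0005,0,0,0,-1,0,0,-0.0005,0,0,0,-1]
}}

```text
time: 22.65
tool_pos: [0.5374, -0.2485, 0.0984]
tcp_rot: [0.0, 0.161, 0.987, -0.0]
contact_force: [0.0, 0.1, 0.8]
gripper_width: 0.276
grip_force: 50.0
```

Collar touches. Release, gradually, then rise.

Emit:
{"name": "arm_command", "arguments": {
  "targets": [0,0,0,0,0,0,-0.4,0,0,0,0,0,0,-0.2,0,0,0,0,0,0,0.2,0,0,0,0,0,0,0.6,0,0,0,0,0,0,1,0,0,0,0,0,0,1,0,0,0,0,0,0,1,0,0,0,0,0,0,1]
}}

```text
time: 23.65
tool_pos: [0.5374, -0.2484, 0.0983]
tcp_rot: [-0.0, 0.161, 0.987, -0.0]
contact_force: [-0.5, 0.3, -0.1]
gripper_width: 0.983
grip_force: 0.0
```

Emit:
{"name": "arm_command", "arguments": {
  "targets": [0,0,0.03,0,0,0,1,0,0,0.08,0,0,0,1,0,0,0.14,0,0,0,1,0,0,0.14,0,0,0,1,0,0,0.14,0,0,0,1,0,0,0.14,0,0,0,1]
}}

```text
time: 24.4
tool_pos: [0.5368, -0.2481, 0.2371]
tcp_rot: [-0.001, 0.161, 0.987, 0.0]
contact_force: [0.1, -0.2, -0.0]
gripper_width: 1.0
grip_force: 0.0
```

Run:
```python
from h import *
s=readout.get_state(); print(s["time"],s["tool_pos"],s["contact_force"],s["gripper_width"])
k=cam("side"); save(k,"s4")
```

```text
24.4 [ 0.53684773 -0.24808605  0.23707216] [ 0.0592279  -0.18445977 -0.03809152] 1.0000155383608027
```

View pics/s4.png

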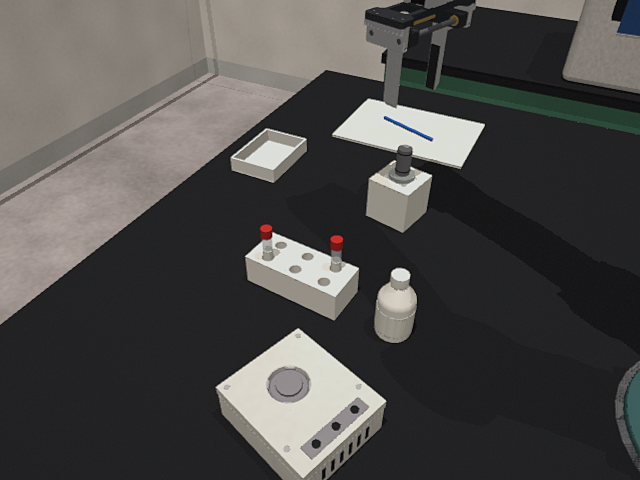

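The pusher hangs upright in its stand at (403,165), the cap is flush in the recess at (289,384), and the tubes and bottle have not moved. Handing in.

```bash
python3 -c "
from cell import workorder; print(workorder.finish_job())"
```

```text
the job is handed in; nothing more can be done
None
```

The cap snapped home and was held at about 10 N for over a second, with a highest reading of about 13 N; the pusher is back upright in its stand, the tubes and bottle look unmoved, and I handed the job in at about 24 s (no verdict was returned).

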